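Brush the screw box lids shut

ROBOT

A 7-joint arm with a two-finger parallel gripper is mounted at the origin on the work surface. World frame = base frame: x ahead of the robot, y to its left, z up, the work surface at z = 0. Lengths are in mm, angles in rad, forces in N, time in s.
With the tool pointing down it reaches from about 425 to 925 mm from the base axis. Payload 6.8 kg.
Tool frame: the origin (TCP) lies at the very end of the fingers, on their centre line; the grasp point (between the pads) lies 19 mm behind it; z points along the fingers, x is the direction in which the jaws open and shut, and the axes are right-handed (so a half turn about z gives the same grasp; the last joint's range is limited). The gripper opens to 85 mm and grips with 20 to 120 N. Pads are 22 mm wide; open, the fingers measure 114 mm over their backs; the gripper's body (76 mm by 85 mm) begins 54 mm behind the grasp point. The pads swing forward as they close: fully open they stand 13 mm farther back than shut.
Start: joints at [-0.108, 0.477, 0.022, 1.555, -0.011, 1.109, -0.083], TCP at [675.016, 0.007, 231.308] pointing down, gripper open.
Joint ranges: [-2.96, 2.96], [-0.34, 2.1], [-1.41, 1.46], [0.24, 2.44], [-1.37, 4.51], [0.17, 1.92], [-2.96, 2.96]. Speed limits (rad/s): [2.39, 2.39, 3.14, 3.14, 3.14, 3.14, 3.14].

INTERFACE

Orientations are given as a unit quaternion [x, y, z, w].
In Python, from station import state, eyes, ctrl gives the robot as it stands.
- The arm moves only by the shell command python3 -m handwheel 'ROWS'. ROWS is JSON, a list of rows, each an object with "delta_pos": the shift along the tool's x, y, z in mm, a list of three; "turn": the turn, a rotation vector about the tool's x, y, z in rad, a list of three; "gripper": the opening, from 0 (shut) to 1 (fully open). A call has 1 to 12 rows; each row shifts and turns the pose as measured when the row begins, along the tool's axes as they then stand; what a row does not reach is not made up. A row lasts 1/12 s, in which the tool goes at most 41.7 mm and 7.16 degrees, less where a joint would pass 70% of its speed; a pose out of reach is approached as far as the arm can. A call with a gripper value outside its range is refused whole. The fingers move at their own pace and stop on an object; the grip force is fixed at half the most. Time passes only in rows, so rows that do not move let the fingers close. It gives the time, the measured TCP pose, the force and the opening at its end, in the units of the state.
- state(): the state, without advancing time (a new reading comes with each control period).
- eyes.grab_frame(name): name is "scene" or "side" or "wrist"; returns the picture (400x640x3 uint8, red, green, blue); there is no depth.
- eyes.camera_model(name): a dict with "fx", "fy", "cx", "cy" (pixels), "k1" (the pictures are not rectified: a ray, as slopes to the right and down, at radius r is drawn at 1 + k1 r^2 times it, then the intrinsics apply), "world_to_cam" (4x4, takes a point from world to camera coordinates). Camera axes: x right, y down, z forward; pixel columns grow to the right and rows downward; lengths in mm; the calibration is good to about 2 mm. A picture is of the moment at which its call begins: read the wrist's pose just before it. camera_model takes no time and is no camera call; for the wrist camera it gives the pose at the moment of the call.
- ctrl.job_done(): hands the job in, once; it reports no verdict.
The state is a dict: "time": time; "qpos": joint angles; "dq": joint speeds; "tau": joint torques, N m; "tool_pos": TCP position; "eef_rot": TCP orientation; "wrist_force": force on the tool from outside, world axes, zero at the start; "wrist_torque": the same for the moment, N m; "width": finger opening in mm.
Only numpy, scipy, OpenCV 4.12 (cv2) and the standard library are available. Lean on these libraries where they do the work, as an engineer would, in place of code of your own. Each camera call takes 0.05 s, during which the arm holds its last target. There are 200 camera calls.

TASK

The flip lids of the screw box on the bench have been left standing open. Run your fingertips lightly along the row in one low sweep, from the end where the first lid is hinged towards the end the lids fold down to, so that the lids go down one after the other and all four lie flat; do not raise your fingers off the row until the last one is down. Only brush them: do not lift, tip or shove the box, and leave the jar, screwdriver and tape measure alone.

Things in the scene. Friction and masses are not known exactly. Their poses are not given: they have to be found in the camera images.
- organiser: Loose grey plastic screw box, about 2 kg, 94 mm (its x) by 228 mm (its y), 45 mm high, standing at any yaw; origin: centre of its underside, z up. Four white lids in a row along its y, hinged at y = -92, -46, 0, +46 mm, 47 mm up (knuckle tops 49.5 mm up). Each lid, 78 mm (x) by 42 by 3 mm, folds down towards the box's +y; its shut top is 48.5 mm up, over an open compartment.
- row_start (a point): Point on the row's middle line over the first hinge (lid0), level with the top of the shut lids: box frame (0, -92, 48.5) mm. Behind it the box has a solid flat end ledge 20 mm long, top 45 mm up. The sweep starts on this side, going to the box's +y; a sweep the other way pushes the lids against their stops and shoves the box.
- row_end (a point): Point on the row's middle line near the free edge of the last lid (lid3), level with the top of the shut lids: box frame (0, 92, 48.5) mm; that lid's free edge is 4 mm before it, and an end ledge like the other lies after it.
- lid0 (a joint): Angle in rad of the first lid from the row's start: 0 shut and flat, about 1.57 upright, 1.9 at its stop (leaning back over its hinge). The stiff hinge (friction about 0.015 N m) keeps it where it is left; it does not fall shut, so it must be pressed down to within a few mm.
- lid1 (a joint): Angle in rad of the second lid from the row's start: 0 shut and flat, about 1.57 upright, 1.9 at its stop (leaning back over its hinge). The stiff hinge (friction about 0.015 N m) keeps it where it is left; it does not fall shut, so it must be pressed down to within a few mm.
- lid2 (a joint): Angle in rad of the third lid from the row's start: 0 shut and flat, about 1.57 upright, 1.9 at its stop (leaning back over its hinge). The stiff hinge (friction about 0.015 N m) keeps it where it is left; it does not fall shut, so it must be pressed down to within a few mm.
- lid3 (a joint): Angle in rad of the fourth lid from the row's start: 0 shut and flat, about 1.57 upright, 1.9 at its stop (leaning back over its hinge). The stiff hinge (friction about 0.015 N m) keeps it where it is left; it does not fall shut, so it must be pressed down to within a few mm.
- jar: Bystander: closed glass jar, 56 mm across, 75 mm high, origin at the centre of its underside. Leave alone.
- screwdriver: Bystander: screwdriver lying beside the box about parallel to it, 190 mm long. Leave alone.
- tape_measure: Bystander: tape measure standing, 40 x 65 x 60 mm high, origin at the centre of its underside. Leave alone.

How it is judged:
By the outcome, as a careful person would: the job done as asked, in the order asked, and still so for the second after the job is handed in, with the robot touching nothing.
It also fails if it takes over 40 s, if anything falls off the work surface, if the arm or the gripper's body presses on something with over 40 N, if the wrist force passes 120 N, or if a joint passes its speed limit or range.

## Working session

There is one attempt and no reset: what is moved stays moved. The work goes in short steps, Python scripts to look and compute and a shell command to move; the robot and the scene stay as the last step left them, time stands still between calls to the robot, and variables do not carry over. Pictures are saved under pics/ and viewed, about 8 in all and at most 12, crops included, and the job is handed in when it is done.

```bash
mkdir -p pics; python3 - <<'E'
from station import state, eyes, ctrl
import cv2
s=state();print(s)
for n in ("scene","side"):
    cv2.imwrite(f"pics/{n}0.png",eyes.grab_frame(n)[:,:,::-1])
    m=eyes.camera_model(n);print(n,m)
E
```

```text
{'time': 0.0, 'qpos': array([-0.1080785 ,  0.47782927,  0.02230018,  1.55648634, -0.01149232,
        1.10928213, -0.08311225]), 'dq': array([-2.30722529e-04, -1.65474647e-03, -2.53459030e-05,  5.61378138e-04,
       -8.44926726e-04,  3.05753633e-04,  1.78136550e-03]), 'tau': array([-5.45967814e-04, -5.96443820e+01,  1.60769675e+00, -2.81194621e+01,
        1.24063640e-02,  9.39900521e-03,  2.20753498e-05]), 'tool_pos': array([ 6.74391551e+02, -8.65493778e-03,  2.30290657e+02]), 'eef_rot': array([ 9.99999559e-01,  1.30304720e-05, -9.36489697e-04,  6.48867338e-05]), 'wrist_force': array([0.77636975, 0.08611358, 0.81567235]), 'wrist_torque': array([-0.01923994,  0.00173349, -0.014489  ]), 'width': 85.45732365204763}
scene {'fx': 515.5208115438253, 'fy': 515.5208115438253, 'cx': 316.61709905266434, 'cy': 197.58978340015318, 'k1': -0.1456429702375455, 'world_to_cam': array([[ 1.69690338e-01,  9.85487007e-01, -4.53310009e-03,
        -1.39522771e+02],
       [ 7.96987462e-01, -1.39935431e-01, -5.87561964e-01,
        -4.10806437e+02],
       [-5.79669022e-01,  9.60907642e-02, -8.09166478e-01,
         1.26409330e+03],
       [ 0.00000000e+00,  0.00000000e+00,  0.00000000e+00,
         1.00000000e+00]])}
side {'fx': 478.31278501784146, 'fy': 478.31278501784146, 'cx': 330.3584744842489, 'cy': 200.0660931774598, 'k1': -0.11136455206927466, 'world_to_cam': array([[ 9.62118839e-01, -2.71680275e-01,  2.27413144e-02,
        -5.27365073e+02],
       [-1.46029872e-01, -5.83986101e-01, -7.98520826e-01,
         1.74524328e+02],
       [ 2.30222969e-01,  7.64951019e-01, -6.01537465e-01,
         7.39168377e+02],
       [ 0.00000000e+00,  0.00000000e+00,  0.00000000e+00,
         1.00000000e+00]])}
```

View pics/scene0.png

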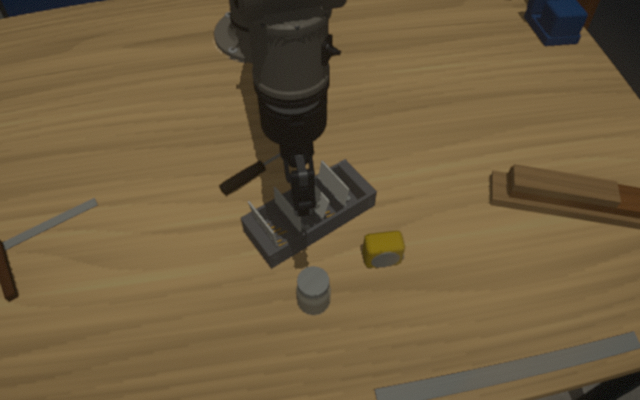

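View pics/side0.png

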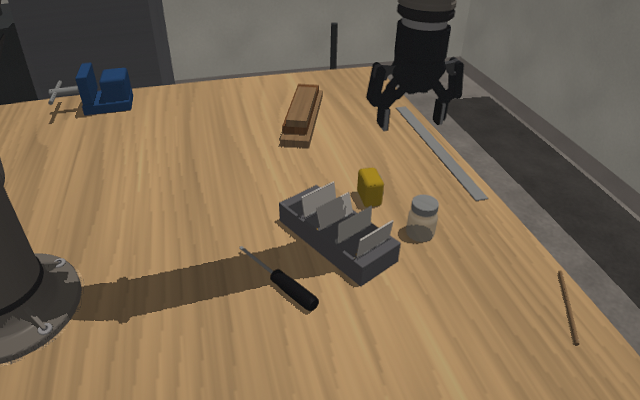

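The box lies at about (310,213) in the scene picture and (338,235) in the side picture. The screwdriver is on the robot side, and the jar and tape are on the far side. I'll enlarge both to read the corners and the hinge direction.

```bash
python3 - <<'E'
import cv2
a=cv2.imread("pics/scene0.png")[150:280,210:410]; b=cv2.imread("pics/side0.png")[170:300,240:440]
f=lambda i:cv2.convertScaleAbs(cv2.resize(i,None,fx=4,fy=4,interpolation=cv2.INTER_CUBIC),alpha=1.4)
cv2.imwrite("pics/c1.png",f(a));cv2.imwrite("pics/c2.png",f(b))
E
```

```text
(no output)
```

View pics/c1.png

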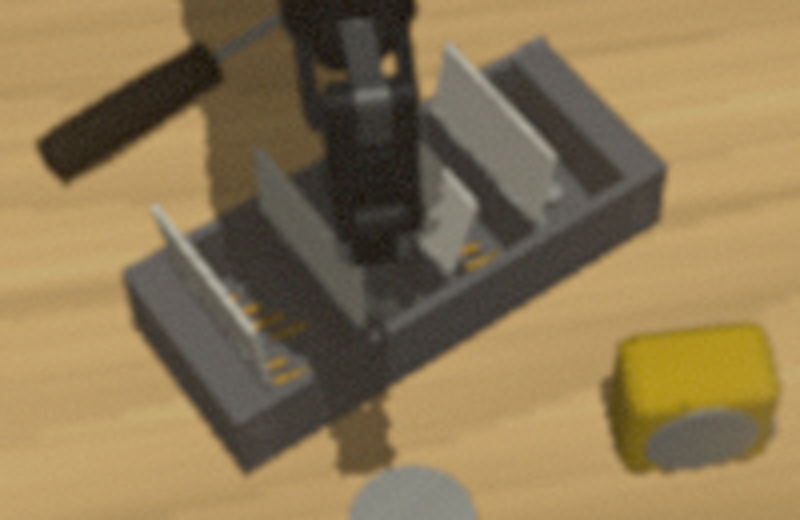

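View pics/c2.png

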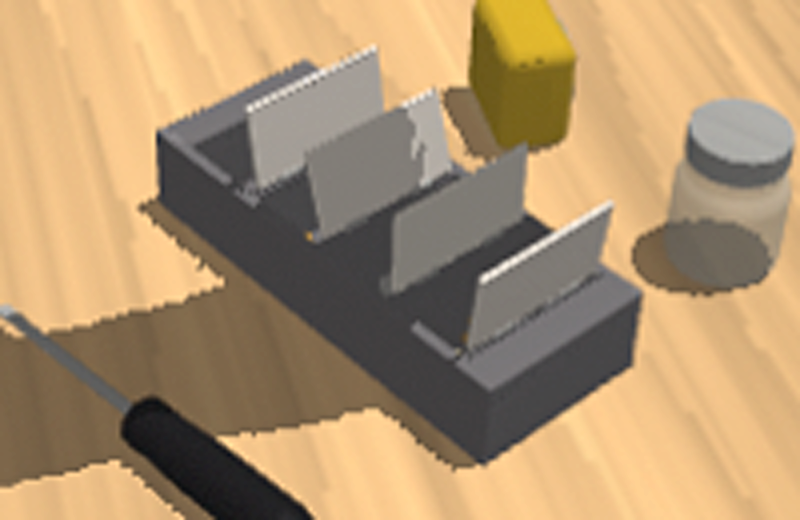

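Both crops show lid0 at the near-right end of the side view (scene lower left), and its open compartment lies towards scene upper right. So the sweep goes towards world +y / −x. Next I fit the pose from the top corners.

```bash
cat > h.py <<'E'
import numpy as np
from station import state, eyes, ctrl
from scipy.spatial.transform import Rotation as R
from scipy.optimize import least_squares
def proj(m,P):
    W=m["world_to_cam"];c=np.asarray(P)@W[:3,:3].T+W[:3,3]
    s=c[:,:2]/c[:,2:];s=s*(1+m["k1"]*(s**2).sum(1,keepdims=True))
    return s*[m["fx"],m["fy"]]+[m["cx"],m["cy"]]
def box(p,B):
    c,s=np.cos(p[2]),np.sin(p[2]);B=np.asarray(B,float)
    return B@np.array([[c,s,0],[-s,c,0],[0,0,1]])+[p[0],p[1],0]
E
python3 - <<'E'
from h import *
B=[[-47,-114,45],[47,-114,45],[47,114,45],[-47,114,45]]
px={"scene":np.array([[125,272],[240,425],[665,168],[540,40]])/4+[210,150],
"side":np.array([[488,388],[640,293],[308,62],[158,132]])/4+[240,170]}
px["side"]=px["side"][[0,1,2,3]]
M={n:eyes.camera_model(n) for n in px}
for ns in (["scene"],["side"],["scene","side"]):
    r=least_squares(lambda p:np.concatenate([(proj(M[n],box(p,B))-px[n]).ravel() for n in ns]),[650,0,.8])
    print(ns,r.x,np.round(r.fun,1))
p=r.x
print(box(p,[[0,-92,48.5],[0,92,48.5],[0,-114,45]]))
W=M["side"]["world_to_cam"]
for n,uv in (("scene",(314,283)),("side",(422,208)),("scene",(384,242)),("side",(371,175)),("scene",(220,187)),("side",(318,300))):
    m=M[n]; z=75 if uv[1] in(283,208) else (60 if uv[0] in(384,371) else 10)
    print(n,uv,least_squares(lambda q:(proj(m,[[q[0],q[1],z]])-uv).ravel(),[650,0]).x)
E
```

```text
['scene'] [5.69772155e+02 3.19349491e+01 4.50408935e-01] [-1.1  0.2 -0.5  0.8  1.3 -0.4  0.4 -1.2]
['side'] [5.67416191e+02 2.83266399e+01 4.38866170e-01] [-0.1  1.2  1.2  0.  -0.3 -1.4 -0.9 -0.9]
['scene', 'side'] [5.68738437e+02 3.09629250e+01 4.44787525e-01] [-1.8 -0.6 -1.5  0.2  0.7 -0.5  0.1 -1.4  0.6 -0.1  1.4 -1.3 -0.3 -2.1
 -0.7 -1.6]
[[608.32291746 -52.08566877  48.5       ]
 [529.15395725 114.01151886  48.5       ]
 [617.7887714  -71.94511512  45.        ]]
scene (314, 283) [735.1809036   11.30646132]
side (422, 208) [715.0800667   -6.85465755]
scene (384, 242) [674.63972997 137.18994238]
side (371, 175) [669.97462213 135.61513715]
scene (220, 187) [ 475.72006327 -125.38637686]
side (318, 300) [ 495.59258227 -112.45514623]
```

Box at about (569, 31), yaw 0.445 rad, and I'll refine that from close by. After shutting the jaws and turning −0.445 about tool z, tool −y is the sweep direction. I'll move behind the start, still high.

```bash
python3 -m handwheel '[{"delta_pos":[0,0,0],"turn":[0,0,-0.09],"gripper":0},{"delta_pos":[0,0,0],"turn":[0,0,-0.09],"gripper":0},{"delta_pos":[0,0,0],"turn":[0,0,-0.09],"gripper":0},{"delta_pos":[0,0,0],"turn":[0,0,-0.09],"gripper":0},{"delta_pos":[0,0,0],"turn":[0,0,-0.085],"gripper":0},{"delta_pos":[-20,17,0],"turn":[0,0,0],"gripper":0},{"delta_pos":[-20,17,10],"turn":[0,0,0],"gripper":0},{"delta_pos":[-20,17,20],"turn":[0,0,0],"gripper":0},{"delta_pos":[-20,17,20],"turn":[0,0,0],"gripper":0},{"delta_pos":[0,0,20],"turn":[0,0,0],"gripper":0},{"delta_pos":[0,0,20],"turn":[0,0,0],"gripper":0},{"delta_pos":[0,0,0],"turn":[0,0,0],"gripper":0}]'
cat >> h.py <<'E'
P0=[568.7,31,.445]
def rep(p=P0):
    s=state();d=s["tool_pos"][:2]-p[:2];c,n=np.cos(p[2]),np.sin(p[2])
    Rm=R.from_quat(s["eef_rot"]).as_matrix()
    print("t",round(s["time"],2),"box x,y",np.round([c*d[0]+n*d[1],-n*d[0]+c*d[1]],1),"z",round(s["tool_pos"][2],1),
     "toolx yaw",round(np.arctan2(Rm[1,0],Rm[0,0]),4),"toolz",np.round(Rm[:,2],4),"F",np.round(s["wrist_force"],1),"w",round(s["width"],1),"pos",np.round(s["tool_pos"],1))
E
python3 - <<'E'
from h import *
import cv2
rep();rep()
a=eyes.grab_frame("scene")[130:290,200:400];b=eyes.grab_frame("side")[130:300,270:470]
f=lambda i:cv2.convertScaleAbs(cv2.resize(i[:,:,::-1],(640,int(i.shape[0]*3.2)),interpolation=cv2.INTER_CUBIC),alpha=1.4)
cv2.imwrite("pics/d1.png",f(a));cv2.imwrite("pics/d2.png",f(b))
rep()
E
```

```text
time: 1.1
tool_pos: [628.3, -99.8, 132.7]
eef_rot: [0.972, 0.233, -0.004, -0.001]
wrist_force: [-1.1, -0.5, -0.4]
width: -0.2
t 1.1 box x,y [  -2.5 -143.7] z 132.7 toolx yaw 0.4708 toolz [-0.0089  0.     -1.    ] F [-1.1 -0.5 -0.4] w -0.2 pos [628.3 -99.8 132.7]
t 1.1 box x,y [  -2.5 -143.7] z 132.7 toolx yaw 0.4708 toolz [-0.0089  0.     -1.    ] F [-1.1 -0.5 -0.4] w -0.2 pos [628.3 -99.8 132.7]
t 1.2 box x,y [   0.5 -143.8] z 136.4 toolx yaw 0.4723 toolz [-3.3e-03  4.0e-04 -1.0e+00] F [-0.1  0.4  0.7] w 0.2 pos [631.1 -98.6 136.4]
```

View pics/d1.png

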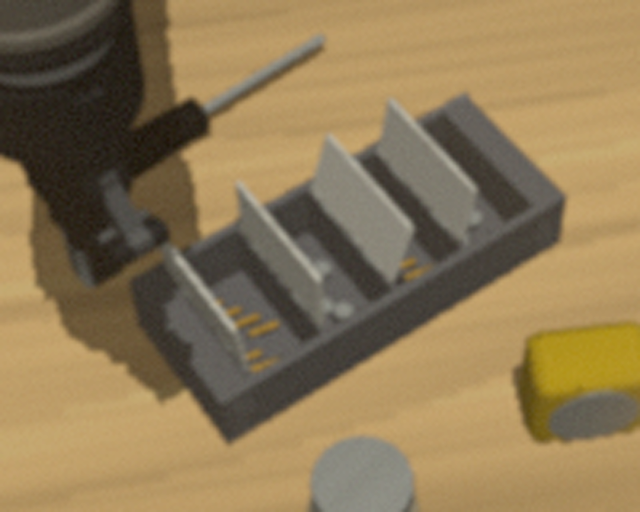

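View pics/d2.png

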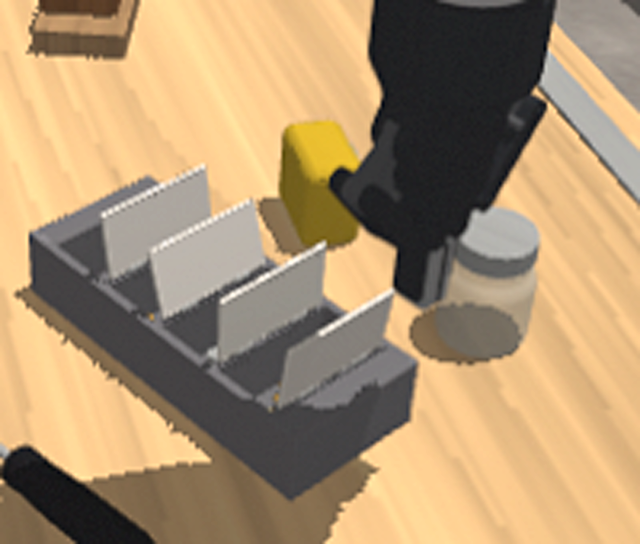

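The closed fingers hang behind the start, and all four lids are still up. In the clearer view the box corners are at scene crop (132,285), (230,402), (563,200) and (463,97), so I refit from those.

```bash
python3 - <<'E'
from h import *
B=[[-47,-114,45],[47,-114,45],[47,114,45],[-47,114,45]]
pa=np.array([[132,285],[230,402],[563,200],[463,97]])/3.2+[200,130]
pb=np.array([[415,365],[152,178],[30,235]])/3.2+[270,130]
M={n:eyes.camera_model(n) for n in("scene","side")}
fa=lambda p:(proj(M["scene"],box(p,B))-pa).ravel()
fb=lambda p:(proj(M["side"],box(p,B)[[1,2,3]])-pb).ravel()
for f in(fa,fb,lambda p:np.r_[fa(p),fb(p)]):
    r=least_squares(f,[569,31,.44]);print(r.x,np.round(r.fun,1))
rep(r.x)
# fingertip as seen vs projected
t=state()["tool_pos"][None]
print((proj(M["scene"],t)-[200,130])*3.2,(proj(M["side"],t)-[270,130])*3.2)
E
```

```text
[5.70314772e+02 3.24585331e+01 4.59515988e-01] [-0.7 -0.1 -1.4  2.   1.7 -1.2  0.5 -1.5]
[5.66040621e+02 2.55918959e+01 4.26577240e-01] [ 1.   0.9 -0.4 -0.7 -0.8 -0.8]
[5.69319885e+02 3.10870708e+01 4.51180154e-01] [-1.6 -1.  -2.9  1.3  1.  -1.1  0.2 -1.6  2.2 -2.5 -0.9 -2.3 -0.5 -1.9]
t 1.2 box x,y [  -0.9 -143.6] z 136.4 toolx yaw 0.4723 toolz [-3.3e-03  4.0e-04 -1.0e+00] F [-0.1  0.4  0.7] w 0.2 pos [631.1 -98.6 136.4]
[[ 98.43645498 270.73505179]] [[423.47187889 289.28692988]]
```

The projected TCP matches the visible fingertips in both views, so the box estimate stands: (569, 31), yaw 0.45. I'll lower behind the box to just above lid level.

```bash
sed -i 's/^P0=.*/P0=[569,31,.450]/' h.py; python3 -m handwheel '[{"delta_pos":[0,0,18],"turn":[0,0,0.02],"gripper":0},{"delta_pos":[0,0,18],"turn":[0,0,0],"gripper":0},{"delta_pos":[0,0,18],"turn":[0,0,0],"gripper":0},{"delta_pos":[0,0,12],"turn":[0,0,0],"gripper":0},{"delta_pos":[0,0,6],"turn":[0,0,0],"gripper":0},{"delta_pos":[0,0,0],"turn":[0,0,0],"gripper":0},{"delta_pos":[0,0,0],"turn":[0,0,0],"gripper":0}]' >/dev/null; python3 -c "
from h import *
rep()"
```

```text
t 1.78 box x,y [  10.4 -143.8] z 72.7 toolx yaw 0.4573 toolz [ 0.0145  0.0018 -0.9999] F [-0.1 -0.3  0.1] w 0.2 pos [640.9 -94.   72.7]
```

```bash
python3 -m handwheel '[{"delta_pos":[-4,0,8],"turn":[0,-0.012,0.005],"gripper":0},{"delta_pos":[-4,0,6],"turn":[0,0,0],"gripper":0},{"delta_pos":[-2,0,3],"turn":[0,0,0],"gripper":0},{"delta_pos":[0,0,0],"turn":[0,0,0],"gripper":0}]' >/dev/null; python3 -c "
from h import *
rep()"; python3 -m handwheel '[{"delta_pos":[0,0,0],"turn":[0,0,0],"gripper":0},{"delta_pos":[0,0,0],"turn":[0,0,0],"gripper":0}]' >/dev/null; python3 -c "
from h import *
rep()"
```

```text
t 2.12 box x,y [   1.7 -144.7] z 57.4 toolx yaw 0.4523 toolz [ 0.0077 -0.0044 -1.    ] F [-0.  -0.4 -0.9] w 0.3 pos [633.5 -98.6  57.4]
t 2.28 box x,y [   1.2 -144.9] z 57.4 toolx yaw 0.4517 toolz [ 0.0073 -0.0045 -1.    ] F [-0.5 -0.  -0.1] w 0.1 pos [633.1 -99.   57.4]
```

```bash
python3 -m handwheel '[{"delta_pos":[-0.5,-6,2],"turn":[0,0,0],"gripper":0},{"delta_pos":[-0.5,-6,1.5],"turn":[0,0,0],"gripper":0},{"delta_pos":[0,-6,1],"turn":[0,0,0],"gripper":0},{"delta_pos":[0,-5,0],"turn":[0,0,0],"gripper":0}]' >/dev/null; python3 -c "
from h import *
rep()"
```

```text
t 2.62 box x,y [ 1.000e-01 -1.215e+02] z 52.8 toolx yaw 0.4497 toolz [ 0.0088 -0.0049 -0.9999] F [0.3 1.5 0.2] w -0.2 pos [622.  -78.3  52.8]
```

```bash
m(){ python3 -c "
from h import *
rep()"; }; python3 -m handwheel '[{"delta_pos":[0,-5,0],"turn":[0,0,0],"gripper":0},{"delta_pos":[0,-5,0],"turn":[0,0,0],"gripper":0},{"delta_pos":[0,-5,0],"turn":[0,0,0],"gripper":0}]' >/dev/null; m;  python3 -m handwheel '[{"delta_pos":[0,-5,0],"turn":[0,0,0],"gripper":0},{"delta_pos":[0,-5,0.5],"turn":[0,0,0],"gripper":0}]' >/dev/null;m; python3 -m handwheel '[{"delta_pos":[0,-5,0.5],"turn":[0,0,0],"gripper":0},{"delta_pos":[0,-5,1],"turn":[0,0,0],"gripper":0}]' >/dev/null;m
```

```text
t 2.87 box x,y [   0.5 -103.8] z 52.8 toolx yaw 0.4513 toolz [ 0.0088 -0.0046 -1.    ] F [ 1.4 -2.6  1.5] w -0.0 pos [614.6 -62.3  52.8]
t 3.03 box x,y [  0.7 -94. ] z 52.7 toolx yaw 0.4511 toolz [ 0.0106 -0.006  -0.9999] F [ 0.7 -2.7  0.7] w 0.1 pos [610.5 -53.3  52.7]
t 3.2 box x,y [  1.  -83.6] z 51.5 toolx yaw 0.4504 toolz [ 0.012  -0.0064 -0.9999] F [ 1.1 -0.7  0.5] w -0.2 pos [606.3 -43.8  51.5]
```

Forces stay under 3 N, with lid0 going down. Continuing low.

```bash
m(){ python3 -c "
from h import *
rep()"; }; python3 -m handwheel '[{"delta_pos":[0,-5,0.8],"turn":[0,0,0],"gripper":0},{"delta_pos":[0,-5,0.2],"turn":[0,0,0],"gripper":0}]' >/dev/null;m;  python3 -m handwheel '[{"delta_pos":[-0.3,-5,-0.3],"turn":[0,0,0],"gripper":0},{"delta_pos":[-0.3,-5,-0.3],"turn":[0,0,0],"gripper":0}]' >/dev/null;m; python3 -m handwheel '[{"delta_pos":[-0.3,-5,0],"turn":[0,0,0],"gripper":0},{"delta_pos":[-0.3,-5,0.2],"turn":[0,0,0],"gripper":0}]' >/dev/null;m
```

```text
t 3.37 box x,y [  1. -72.] z 50.2 toolx yaw 0.4506 toolz [ 0.0115 -0.0059 -0.9999] F [-0.  -1.4  0.4] w -0.1 pos [601.3 -33.4  50.2]
t 3.53 box x,y [  0.3 -60.1] z 50.3 toolx yaw 0.4511 toolz [ 0.0106 -0.0052 -0.9999] F [0.2 0.1 0.6] w 0.1 pos [595.5 -23.   50.3]
t 3.7 box x,y [  0.1 -50.6] z 50.4 toolx yaw 0.4507 toolz [ 0.0128 -0.0066 -0.9999] F [ 1.8 -3.4  2.4] w 0.0 pos [591.1 -14.6  50.4]
```

```bash
m(){ python3 -c "
from h import *
rep()"; }; python3 -m handwheel '[{"delta_pos":[0,-5,0.3],"turn":[0,0,0],"gripper":0},{"delta_pos":[0,-5,0.3],"turn":[0,0,0],"gripper":0},{"delta_pos":[0,-5,0],"turn":[0,0,0],"gripper":0}]' >/dev/null;m;  python3 -m handwheel '[{"delta_pos":[0,-5,0],"turn":[0,0,0],"gripper":0},{"delta_pos":[0,-5,-0.2],"turn":[0,0,0],"gripper":0},{"delta_pos":[0,-5,-0.3],"turn":[0,0,0],"gripper":0}]' >/dev/null;m
```

```text
t 3.95 box x,y [  0.  -34.4] z 49.9 toolx yaw 0.4498 toolz [ 0.0132 -0.0067 -0.9999] F [-0.3 -0.2 -0.4] w 0.0 pos [584.    0.   49.9]
t 4.2 box x,y [ -0.4 -16.2] z 49.8 toolx yaw 0.4508 toolz [ 0.0112 -0.0056 -0.9999] F [-0.3 -0.4  0.2] w -0.1 pos [575.7  16.3  49.8]
```

```bash
python3 - <<'E'
from h import *
import cv2
b=eyes.grab_frame("side")[130:300,250:450]
cv2.imwrite("pics/e.png",cv2.convertScaleAbs(cv2.resize(b[:,:,::-1],(640,544),interpolation=cv2.INTER_CUBIC),alpha=1.4))
rep()
E
```

```text
t 4.25 box x,y [ -0.3 -14.6] z 49.7 toolx yaw 0.4523 toolz [ 0.0106 -0.0048 -0.9999] F [-1.   1.2  0. ] w 0.2 pos [575.1  17.7  49.7]
```

View pics/e.png

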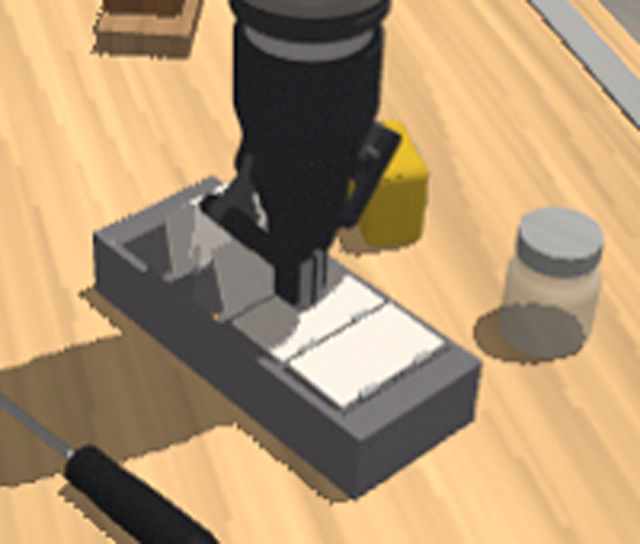

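Lid0 and lid1 lie flat at about (370,355) and (320,310), and the box hasn't moved. Lid2 and lid3 are still up, so I continue.

```bash
m(){ python3 -c "
from h import *
rep()"; }; python3 -m handwheel '[{"delta_pos":[0,-4,-0.7],"turn":[0,0,0],"gripper":0},{"delta_pos":[0,-5,-0.3],"turn":[0,0,0],"gripper":0},{"delta_pos":[0,-5,0],"turn":[0,0,0],"gripper":0}]' >/dev/null;m;  python3 -m handwheel '[{"delta_pos":[0,-5,0.3],"turn":[0,0,0],"gripper":0},{"delta_pos":[0,-5,0.3],"turn":[0,0,0],"gripper":0},{"delta_pos":[0,-5,0],"turn":[0,0,0],"gripper":0}]' >/dev/null;m;  python3 -m handwheel '[{"delta_pos":[0,-5,0],"turn":[0,0,0],"gripper":0},{"delta_pos":[0,-5,-0.2],"turn":[0,0,0],"gripper":0},{"delta_pos":[0,-5,-0.3],"turn":[0,0,0],"gripper":0}]' >/dev/null;m
```

```text
t 4.5 box x,y [-0.4 -1.5] z 50.8 toolx yaw 0.4509 toolz [ 0.012  -0.0065 -0.9999] F [ 0.3 -2.7  0.9] w 0.1 pos [569.3  29.5  50.8]
t 4.75 box x,y [-0.3 15.1] z 50.2 toolx yaw 0.4502 toolz [ 0.0122 -0.0061 -0.9999] F [-0.4 -0.4  0.5] w 0.3 pos [562.2  44.4  50.2]
t 5.0 box x,y [-0.6 33. ] z 50.2 toolx yaw 0.4512 toolz [ 0.0108 -0.0053 -0.9999] F [-0.2  0.4 -0.4] w 0.2 pos [554.1  60.5  50.2]
```

```bash
m(){ python3 -c "
from h import *
rep()"; }; python3 -m handwheel '[{"delta_pos":[0,-4,-0.6],"turn":[0,0,0],"gripper":0},{"delta_pos":[0,-5,0],"turn":[0,0,0],"gripper":0},{"delta_pos":[0,-5,0.2],"turn":[0,0,0],"gripper":0}]' >/dev/null;m;  python3 -m handwheel '[{"delta_pos":[0,-5,0.5],"turn":[0,0,0],"gripper":0},{"delta_pos":[0,-5,0.3],"turn":[0,0,0],"gripper":0},{"delta_pos":[0,-5,0.2],"turn":[0,0,0],"gripper":0}]' >/dev/null;m;  python3 -m handwheel '[{"delta_pos":[0,-5,0],"turn":[0,0,0],"gripper":0},{"delta_pos":[0,-5,0],"turn":[0,0,0],"gripper":0},{"delta_pos":[0,-5,0],"turn":[0,0,0],"gripper":0}]' >/dev/null;m
```

```text
t 5.25 box x,y [-0.5 47. ] z 50.8 toolx yaw 0.4505 toolz [ 0.0121 -0.0068 -0.9999] F [-0.4 -1.2  0.8] w -0.2 pos [548.1  73.1  50.8]
t 5.5 box x,y [-0.5 64.2] z 49.6 toolx yaw 0.4504 toolz [ 0.0119 -0.006  -0.9999] F [-0.6 -0.6  1.1] w 0.1 pos [540.7  88.6  49.6]
t 5.75 box x,y [-0.7 82.1] z 49.1 toolx yaw 0.4515 toolz [ 0.0107 -0.0053 -0.9999] F [ 0.5 -0.1 -0.2] w -0.2 pos [532.6 104.6  49.1]
```

```bash
python3 -m handwheel '[{"delta_pos":[0,-5,0],"turn":[0,0,0],"gripper":0},{"delta_pos":[0,-4,0],"turn":[0,0,0],"gripper":0},{"delta_pos":[0,-2,0],"turn":[0,0,0],"gripper":0},{"delta_pos":[0,0,0],"turn":[0,0,0],"gripper":0}]' >/dev/null; python3 - <<'E'
from h import *
import cv2
rep()
a=eyes.grab_frame("scene")[130:290,200:400];b=eyes.grab_frame("side")[170:300,250:410]
cv2.imwrite("pics/f.png",cv2.convertScaleAbs(np.hstack([cv2.resize(i[:,:,::-1],(400,325),interpolation=cv2.INTER_CUBIC) for i in(a,b)]),alpha=1.4))
E
```

```text
t 6.08 box x,y [-0.9 96.6] z 48.8 toolx yaw 0.4541 toolz [ 0.0098 -0.0046 -0.9999] F [ 0.4  0.4 -0.2] w -0.1 pos [526.2 117.6  48.8]
```

View pics/f.png

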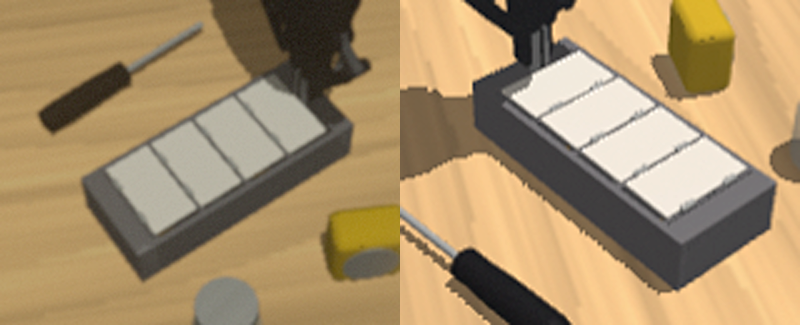

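All four lids lie flat with the fingers just past the last free edge, and the box and bystanders are in place. Now I raise straight up and check again.

```bash
python3 -m handwheel '[{"delta_pos":[0,0,-8],"turn":[0,0,0],"gripper":0},{"delta_pos":[0,0,-15],"turn":[0,0,0],"gripper":0},{"delta_pos":[0,0,-20],"turn":[0,0,0],"gripper":0},{"delta_pos":[0,0,-20],"turn":[0,0,0],"gripper":0},{"delta_pos":[0,0,-20],"turn":[0,0,0],"gripper":0},{"delta_pos":[0,0,-10],"turn":[0,0,0],"gripper":0},{"delta_pos":[0,0,0],"turn":[0,0,0],"gripper":0},{"delta_pos":[0,0,0],"turn":[0,0,0],"gripper":0},{"delta_pos":[0,0,0],"turn":[0,0,0],"gripper":0}]' >/dev/null; python3 - <<'E'
from h import *
import cv2
rep()
a=eyes.grab_frame("scene")[130:290,200:400];b=eyes.grab_frame("side")[170:300,250:410]
cv2.imwrite("pics/g.png",cv2.convertScaleAbs(np.hstack([cv2.resize(i[:,:,::-1],(400,325),interpolation=cv2.INTER_CUBIC) for i in(a,b)]),alpha=1.4))
E
```

```text
t 6.93 box x,y [-2.9 93.7] z 147.5 toolx yaw 0.4484 toolz [ 0.0089 -0.0062 -0.9999] F [ 0.6 -0.3 -0.8] w 0.1 pos [525.6 114.2 147.5]
```

View pics/g.png

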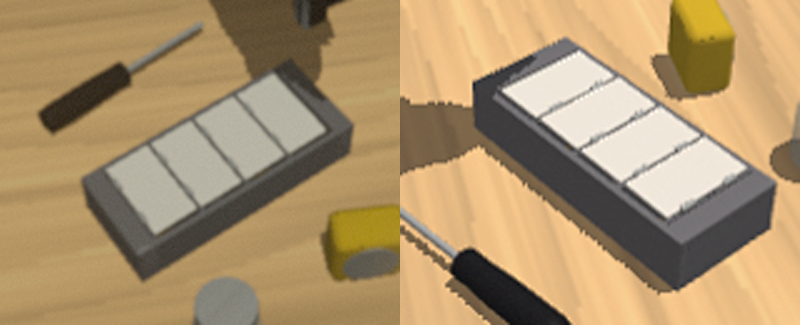

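All four lids are flat, the box is where it was, and the arm is clear.

```bash
python3 -c "
from station import ctrl
print(ctrl.job_done())"
```

```text
the job is handed in; nothing more can be done
None
```

All four lids are down and the job is handed in, at about 7 s on the robot's clock. I swept the closed fingertips once along the row, from the first lid's hinge end to the last free edge. The tips stayed about 49–53 mm above the bench, and I only raised them once the last lid was flat.

- **Forces:** between moves the wrist force never read above about 5 N. I did not log it within moves.
- **Last pictures:** after lifting off, the scene and side views show all four lids flat. The box corners are in the same pixels as before, and the jar, screwdriver and tape measure look untouched.
- **Disagreement:** the two cameras' separate estimates of the box position differed by up to 8 mm and 0.03 rad, more than the stated calibration. I used the combined fit, and the fingertips matched it in both views.
- **Flatness:** I judged this by eye from the pictures and did not measure the lid angles.

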